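Load a four-stage water filter

ROBOT

A 7-joint arm with a two-finger parallel gripper is mounted at the origin on the work surface. World frame = base frame: x ahead of the robot, y to its left, z up, the work surface at z = 0. Lengths are in m, angles in rad, forces in N, time in s.
With the tool pointing down it reaches from about 0.35 to 0.9 m from the base axis. Payload 8.1 kg.
Tool frame: the origin (TCP) lies on the centre line of the jaws, within the pads' length; the fingertips stand 19 mm ahead of it and the grasp point (between the pads) is the TCP (tip_reach is the distance from the TCP to the fingertips, in m); z points along the fingers, y is the direction in which the jaws open and shut (so a half turn about z gives the same grasp; the last joint's range is limited). The gripper opens to 92 mm and grips with 3 to 60 N. Pads are 19 mm wide; open, the fingers measure 130 mm over their backs; the gripper's body (75 mm by 190 mm) begins 47 mm behind the grasp point.
Start: joints at [1.129, 0.434, 0.025, 1.573, -0.012, 1.134, -0.075], TCP at [0.208, -0.589, 0.246] pointing down, gripper open.
Joint ranges: [-2.62, 2.62], [-0.44, 2.09], [-1.27, 1.32], [0.08, 2.57], [-1.32, 4.46], [0.12, 2], [-2.74, 2.74]. Speed limits (rad/s): [2.22, 2.22, 3.01, 3.01, 3.14, 3.14, 3.14].

INTERFACE

Orientations are given as a rotation vector (axis times angle).
In Python, from plant import * gives the robot as it stands.
- The arm moves only by the tool apply_moves, never from a script. Its argument "increments" is a list of rows, each a list of 3 entries, a list of its own where there are three numbers: the closure in counts, from 0 (fully open) to 255 (shut), then the shift along the tool's x, y, z in mm, then the turn, a rotation vector about the tool's x, y, z in rad. In form: [[gripper, [dx, dy, dz], [wx, wy, wz]], ...]. A call has 1 to 5 rows; each row is the pose to reach, as a shift and turn from the pose measured when the call began, along the tool's axes at that moment; what a row does not reach only later rows make up. A row lasts 1/12 s, in which the tool goes at most 41.7 mm and 7.16 degrees, less where a joint would pass 70% of its speed; a pose out of reach is approached as far as the arm can. A call with a gripper value outside its range is refused whole. The fingers move at their own pace and stop on an object; "newtons" is the grip in N (left out, the last holds). Time passes only in rows, so rows that repeat a pose let the fingers close. It gives the time, the measured TCP pose, the force and the opening at its end, in the units of the state.
- get_state(): the state, without advancing time (a new reading comes with each control period).
- grab_frame(name): name is "side" or "top"; returns a dict with "color" (480x640x3 uint8, red, green, blue), "depth" (480x640 float32, m along the optical axis (not along the pixel's ray), 0 where there is no reading), "vertical_fov" (degrees; the focal length in pixels is half the picture's height over the tangent of half this angle, whatever the lens; pixels are square), "cx", "cy" (the principal point, pixels), "camera_from_world" (4x4, takes a point from world to camera coordinates). Camera axes: x right, y down, z forward; pixel columns grow to the right and rows downward; lengths in m; the calibration is good to about 2 mm. A picture is of the moment at which its call begins.
- finish_job(): hands the job in, once; it reports no verdict.
The state is a dict: "t": time; "joints": joint angles; "joint_vel": joint speeds; "effort": joint torques, N m; "ee_pos": TCP position; "ee_rot": TCP orientation; "wrist_force": force on the tool from outside, world axes, zero at the start; "moment": the same for the moment, N m; "width": opening from 0.0 (shut) to 1.0 (fully open).
Only numpy, scipy, OpenCV 4.12 (cv2) and the standard library are available. Lean on these libraries where they do the work, as an engineer would, in place of code of your own. Each camera call takes 0.05 s, during which the arm holds its last target.

TASK

Load the four new filter cartridges from the stock tray into the blue filter bowls, one to a bowl, in the order the water will meet them, counting from the brass inlet valve with the red lever: white sediment filter in the bowl nearest that valve, then the black carbon block, then the yellow resin cartridge with the orange ends, and the green-capped polishing filter last. Lower each one in, do not drop it, and leave every one standing upright, fully down in its bowl and let go.

Things in the scene. Friction and masses are not known exactly. Their poses are not given: they have to be found in the camera images.
- cart_sediment: New filter cartridge: upright cylinder 62 mm across, 125 mm tall, about 0.18 kg, white all over (spun sediment filter, no end caps). Stands at the start in one cell of the brown tray. Origin at the centre of its underside, z up its axis; round, so its yaw means nothing.
- cart_carbon: New filter cartridge: upright cylinder 62 mm across, 125 mm tall, about 0.18 kg, black with black ends (carbon block). Stands at the start in one cell of the brown tray. Origin at the centre of its underside, z up its axis; round, so its yaw means nothing.
- cart_resin: New filter cartridge: upright cylinder 62 mm across, 125 mm tall, about 0.18 kg, yellow with orange end caps (softening resin). Stands at the start in one cell of the brown tray. Origin at the centre of its underside, z up its axis; round, so its yaw means nothing.
- cart_polish: New filter cartridge: upright cylinder 62 mm across, 125 mm tall, about 0.18 kg, white and pleated with green end caps (fine polishing filter). Stands at the start in one cell of the brown tray. Origin at the centre of its underside, z up its axis; round, so its yaw means nothing.
- bowl_a: One of four identical blue filter bowls, open at the top, held fast in a row 112 mm apart. 92 mm across, rim 98 mm above the bench; inside 84 mm across (82 at the floor), 90 mm deep, floor 8 mm above the bench (a seated cartridge stands 35 mm proud of the rim). Origin on the bench at its centre, z up. Its letter says nothing of its place in the row: count from the inlet valve.
- bowl_b: One of four identical blue filter bowls, open at the top, held fast in a row 112 mm apart. 92 mm across, rim 98 mm above the bench; inside 84 mm across (82 at the floor), 90 mm deep, floor 8 mm above the bench (a seated cartridge stands 35 mm proud of the rim). Origin on the bench at its centre, z up. Its letter says nothing of its place in the row: count from the inlet valve.
- bowl_c: One of four identical blue filter bowls, open at the top, held fast in a row 112 mm apart. 92 mm across, rim 98 mm above the bench; inside 84 mm across (82 at the floor), 90 mm deep, floor 8 mm above the bench (a seated cartridge stands 35 mm proud of the rim). Origin on the bench at its centre, z up. Its letter says nothing of its place in the row: count from the inlet valve.
- bowl_d: One of four identical blue filter bowls, open at the top, held fast in a row 112 mm apart. 92 mm across, rim 98 mm above the bench; inside 84 mm across (82 at the floor), 90 mm deep, floor 8 mm above the bench (a seated cartridge stands 35 mm proud of the rim). Origin on the bench at its centre, z up. Its letter says nothing of its place in the row: count from the inlet valve.
- inlet_valve: Brass ball valve, 70 mm long, with a red lever (75 mm above the bench), fixed at one end of the row of bowls, piped to the row of four black filter heads (60 mm tall, mouths up) that lie 130 mm beyond the bowls; a grey outlet tail with white caps is at the other end. In plan the bowls are 93 (first stage), 202, 313 and 425 mm from it. Origin on the bench under the valve's middle.
- tray: Brown stock tray, fixed, 96 x 386 mm, with four cells 95 mm apart in a row along its y; outer walls 36 mm and dividers 33 mm tall, floor 5 mm thick (the cartridge tops stand 130 mm above the bench). Origin on the bench at its centre, z up, x across the row.
There are look-alikes about, which are no part of the job. Leave any pink look-alike of the bowl_c alone. What is shaped like the cart_polish but pink is not meant.

How it is judged:
By the outcome, as a careful person would: the job done as asked, in the order asked, and still so for the second after the job is handed in, with the robot touching nothing.
It also fails if it takes over 88 s, if anything falls off the work surface, if the arm or the gripper's body presses on something with over 40 N, if the wrist force passes 120 N, or if a joint passes its speed limit or range.

## Working session

There is one attempt and no reset: what is moved stays moved. The work goes in short steps, Python scripts to look and compute and a tool call to move; the robot and the scene stay as the last step left them, time stands still between calls to the robot, and variables do not carry over. Pictures are saved under pics/ and viewed, and the job is handed in when it is done.

Besides the shell and the picture viewer there is one more tool, called after "Call:" by a JSON object that holds its "api" and its "payload". apply_moves: Moves the arm, as the interface text tells. Its arguments: {"type":"object","properties":{"increments":{"type":"array"},"newtons":{"type":"number"}},"required":["increments"]}

```bash
mkdir -p pics; python3 - <<'E'
from plant import *
import cv2,pickle
s=get_state();print({k:s[k] for k in('t','ee_pos','ee_rot','width','wrist_force')})
for n in('side','top'):
    f=grab_frame(n);pickle.dump(f,open(n+'.pkl','wb'));cv2.imwrite(f'pics/{n}0.png',f['color'][:,:,::-1]);print(n,f['vertical_fov'],f['cx'],f['cy'],f['camera_from_world'].round(3).tolist())
E
```

```text
{'t': 0.0, 'ee_pos': array([ 0.20751688, -0.58901373,  0.24492838]), 'ee_rot': array([-3.09508061e+00, -5.29282349e-01,  6.52371360e-04]), 'width': 0.9972029562087832, 'wrist_force': array([-0.13907102,  0.03511427,  0.35516347])}
side 56.75485626482123 317.4033697773347 241.17298098913065 [[-0.852, -0.523, 0.014, 0.437], [-0.346, 0.544, -0.765, 0.21], [0.392, -0.657, -0.644, 0.782], [0.0, 0.0, 0.0, 1.0]]
top 46.98324807160869 321.51328421672014 235.49821355295938 [[0.027, -0.999, 0.021, -0.046], [-0.992, -0.029, -0.12, 0.549], [0.121, -0.018, -0.993, 1.027], [0.0, 0.0, 0.0, 1.0]]
```

View pics/side0.png

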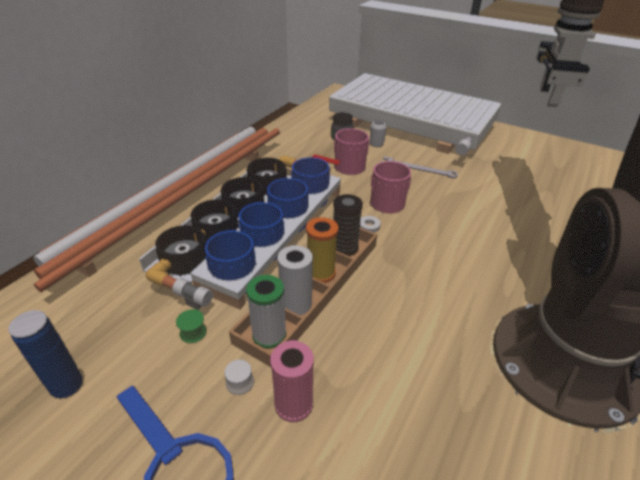

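View pics/top0.png

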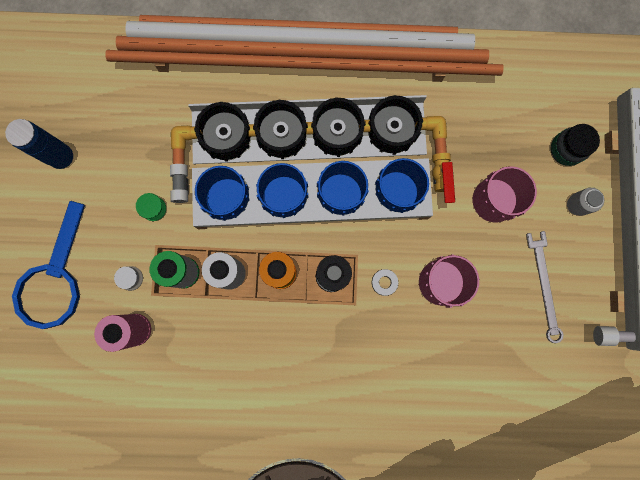

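The top view shows the red lever and brass valve at the right, about (447,180). Counting from it, the bowls are 1 (402,185), 2 (343,187), 3 (282,190) and 4 (222,192). The cartridges in the tray are polish, green-capped (167,268), sediment, all white (220,270), resin, orange ends (277,270), and carbon, black (334,273). The pink cartridge (113,333) and the pink bowls (505,193) and (449,280) are decoys. I'll measure positions and check an enlarged crop.

```bash
cat > h.py <<'E'
import numpy as np,cv2
def setup(f):
    H=f['color'].shape[0];fl=H/2/np.tan(np.radians(f['vertical_fov'])/2);return fl
def plane(f,u,v,z):
    fl=setup(f);T=np.linalg.inv(f['camera_from_world'])
    d=np.stack([(np.asarray(u,float)-f['cx'])/fl,(np.asarray(v,float)-f['cy'])/fl,np.ones_like(u,float)],-1)@T[:3,:3].T
    o=T[:3,3];s=(z-o[2])/d[...,2];return o+d*s[...,None]
def cloud(f):
    fl=setup(f);v,u=np.mgrid[:480,:640];D=f['depth']
    P=np.stack([(u-f['cx'])/fl*D,(v-f['cy'])/fl*D,D],-1);T=np.linalg.inv(f['camera_from_world'])
    P=P@T[:3,:3].T+T[:3,3];P[D==0]=np.nan;return P
def circ(p):
    A=np.c_[2*p,np.ones(len(p))];x=np.linalg.lstsq(A,(p**2).sum(1),rcond=None)[0]
    return x[:2],np.sqrt(x[2]+x[:2]@x[:2])
E
python3 - <<'E'
from h import *;import pickle
f=pickle.load(open('top.pkl','rb'));g=pickle.load(open('side.pkl','rb'))
for nm,F,seeds in(('top',f,dict(polish=(167,268),sed=(220,270),resin=(277,270),carb=(334,273),b1=(402,185),b2=(343,187),b3=(282,190),b4=(222,192))),):
    P=cloud(F)
    print('bench z',np.nanmedian(P[400:440,100:200,2]))
    for k,(u,v) in seeds.items():
        z=.13 if k[0]!='b' or len(k)>2 else .098
        R=45
        sub=P[v-R:v+R,u-R:u+R].reshape(-1,3)
        c0=plane(F,np.array([u]),np.array([v]),z)[0,:2]
        m=(abs(sub[:,2]-z)<.006)&(np.hypot(*(sub[:,:2]-c0).T)<.056)
        q=sub[m][:,:2].astype(np.float32)
        c,r=cv2.minEnclosingCircle(q);c2,r2=circ(q)
        print(k,len(q),'minenc',np.round(c,4),round(r,4),'lsq',c2.round(4),r2.round(4),'zmed',np.median(sub[m][:,2]).round(4))
a=cv2.resize(f['color'][120:310,140:470,::-1],None,fx=2.4,fy=2.4,interpolation=2);cv2.imwrite('pics/crop1.png',a)
E
```

```text
bench z 0.0010505650546988043
polish 1027 minenc [0.4729 0.235 ] 0.0313 lsq [0.4731 0.2349] 0.022 zmed 0.1312
sed 1016 minenc [0.4739 0.1463] 0.0312 lsq [0.4738 0.1459] 0.0219 zmed 0.1311
resin 997 minenc [0.4774 0.0475] 0.031 lsq [0.4772 0.0473] 0.0218 zmed 0.1311
carb 990 minenc [ 0.474  -0.0515] 0.0309 lsq [ 0.4741 -0.0516] 0.0218 zmed 0.1309
b1 390 minenc [ 0.6444 -0.1772] 0.0463 lsq [ 0.644  -0.1767] 0.0437 zmed 0.0981
b2 384 minenc [ 0.6362 -0.0657] 0.0463 lsq [ 0.6358 -0.0653] 0.0436 zmed 0.0982
b3 380 minenc [0.6279 0.046 ] 0.046 lsq [0.6276 0.046 ] 0.0437 zmed 0.0984
b4 418 minenc [0.6198 0.158 ] 0.0466 lsq [0.6192 0.1573] 0.0437 zmed 0.0983
```

View pics/crop1.png

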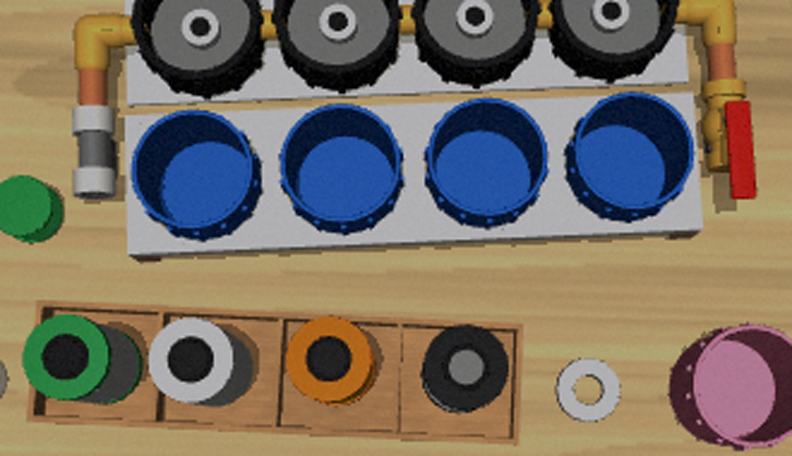

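```bash
cat > go.py <<'E'
import sys,numpy as np
from scipy.spatial.transform import Rotation as R
from plant import *
s=get_state();p=s['ee_pos'];r=R.from_rotvec(s['ee_rot'])
# target: tool z down, tool y along world +x, tool x along +y
Rt=R.from_matrix(np.array([[0,1,0],[1,0,0],[0,0,-1.]]))
t=np.array([float(a) for a in sys.argv[1:4]])
print('t',round(s['t'],2),'pos',p.round(4),'w',round(s['width'],3),'F',s['wrist_force'].round(1),'q',s['joints'].round(2))
print('d mm',(r.inv().apply(t-p)*1000).round(1),'turn',(r.inv()*Rt).as_rotvec().round(3),'tool axes xyz in world',r.as_matrix().T.round(2).tolist())
E
python3 go.py .474 .146 .25
```

```text
t 0.1 pos [ 0.2075 -0.5891  0.245 ] w 1.002 F [-0.1 -1.1  0.7] q [ 1.13  0.44  0.02  1.57 -0.01  1.13 -0.08]
d mm [ 495.6 -604.8   -4.2] turn [-1.000e-03 -1.000e-03 -1.232e+00] tool axes xyz in world [[0.94, 0.33, -0.0], [0.33, -0.94, -0.0], [-0.0, 0.0, -1.0]]
```

Call:
{"api": "apply_moves", "payload": {"increments": [[0, [25, -30, 0], [0, 0, -0.06]], [0, [50, -60, 0], [0, 0, -0.12]], [0, [75, -90, 0], [0, 0, -0.18]], [0, [100, -120, 0], [0, 0, -0.24]], [0, [125, -150, 0], [0, 0, -0.3]]], "newtons": 25}}

```text
t: 0.52
ee_pos: [0.2757, -0.4041, 0.2449]
ee_rot: [-2.979, -0.99, 0.001]
wrist_force: [0.9, -0.2, -0.6]
width: 1.0
```

```bash
python3 go.py .474 .146 .25
```

```text
t 0.52 pos [ 0.2757 -0.4041  0.2449] w 1.0 F [ 0.9 -0.2 -0.6] q [ 0.96  0.22 -0.11  1.89  0.03  1.03 -0.1 ]
d mm [ 488.1 -322.    -4.4] turn [-0.002 -0.001 -0.929] tool axes xyz in world [[0.8, 0.6, 0.0], [0.6, -0.8, -0.0], [-0.0, 0.0, -1.0]]
```

Call:
{"api": "apply_moves", "payload": {"increments": [[0, [33, -20, 0], [0, 0, -0.07]], [0, [66, -41, 0], [0, 0, -0.14]], [0, [99, -62, 0], [0, 0, -0.21]], [0, [132, -84, 0], [0, 0, -0.28]], [0, [165, -106, 0], [0, 0, -0.36]]]}}

```text
t: 0.93
ee_pos: [0.3444, -0.2186, 0.2451]
ee_rot: [-2.752, -1.512, 0.001]
wrist_force: [0.6, 0.4, -0.8]
width: 1.001
```

```bash
python3 go.py .474 .146 .25
```

```text
t 0.93 pos [ 0.3444 -0.2186  0.2451] w 1.001 F [ 0.6  0.4 -0.8] q [ 0.73  0.1  -0.32  2.04  0.04  1.01 -0.17]
d mm [377.2 -86.2  -4.6] turn [-0.002 -0.001 -0.566] tool axes xyz in world [[0.54, 0.84, 0.0], [0.84, -0.54, -0.0], [-0.0, 0.0, -1.0]]
```

Call:
{"api": "apply_moves", "payload": {"increments": [[0, [38, -8, 0], [0, 0, -0.08]], [0, [76, -17, 0], [0, 0, -0.16]], [0, [114, -26, 0], [0, 0, -0.24]], [0, [152, -35, 0], [0, 0, -0.32]], [0, [190, -44, 0], [0, 0, -0.4]]]}}

```text
t: 1.35
ee_pos: [0.4092, -0.0328, 0.2453]
ee_rot: [-2.393, -2.033, 0.0]
wrist_force: [1.2, 0.1, 0.4]
width: 1.004
```

```bash
python3 go.py .474 .146 .25
```

```text
t 1.35 pos [ 0.4092 -0.0328  0.2453] w 1.004 F [1.2 0.1 0.4] q [ 0.45  0.13 -0.54  2.02  0.08  1.01 -0.29]
d mm [186.9  35.1  -4.6] turn [-0.001 -0.001 -0.162] tool axes xyz in world [[0.16, 0.99, 0.0], [0.99, -0.16, -0.0], [-0.0, 0.0, -1.0]]
```

Call:
{"api": "apply_moves", "payload": {"increments": [[0, [38, 7, -1], [0, 0, -0.05]], [0, [76, 14, -2], [0, 0, -0.1]], [0, [114, 21, -3], [0, 0, -0.16]], [0, [152, 28, -4], [0, 0, -0.16]], [0, [187, 35, -5], [0, 0, -0.16]]]}}

```text
t: 1.77
ee_pos: [0.474, 0.1483, 0.2503]
ee_rot: [-2.222, -2.218, 0.0]
wrist_force: [-0.1, -0.1, 1.2]
width: 1.0
```

```bash
python3 go.py .474 .146 .119
```

```text
t 1.77 pos [0.474  0.1483 0.2503] w 1.0 F [-0.1 -0.1  1.2] q [ 0.12  0.3  -0.66  1.83  0.2   1.08 -0.62]
d mm [-2.400e+00  1.000e-01  1.313e+02] turn [-0.001 -0.001 -0.002] tool axes xyz in world [[0.0, 1.0, 0.0], [1.0, -0.0, -0.0], [-0.0, 0.0, -1.0]]
```

Call:
{"api": "apply_moves", "payload": {"increments": [[0, [-2, 0, 35], [0, 0, 0]], [0, [-2, 0, 70], [0, 0, 0]], [0, [-2, 0, 105], [0, 0, 0]], [0, [-2, 0, 131], [0, 0, 0]], [0, [-2, 0, 131], [0, 0, 0]]]}}

```text
t: 2.18
ee_pos: [0.4707, 0.1449, 0.1146]
ee_rot: [-2.219, -2.216, 0.012]
wrist_force: [-1.1, -1.3, -0.7]
width: 1.0
```

Call:
{"api": "apply_moves", "payload": {"increments": [[255, [0, 0, 0], [0, 0, 0]], [255, [0, 0, 0], [0, 0, 0]], [255, [0, 0, 0], [0, 0, 0]], [255, [0, 0, 0], [0, 0, 0]], [255, [0, 0, 0], [0, 0, 0]]]}}

```text
t: 2.6
ee_pos: [0.4717, 0.1451, 0.116]
ee_rot: [-2.22, -2.216, 0.008]
wrist_force: [1.7, -0.9, 0.6]
width: 0.686
```

```bash
python3 go.py .474 .146 .27
```

```text
t 2.6 pos [0.4717 0.1451 0.116 ] w 0.686 F [ 1.7 -0.9  0.6] q [ 0.05  0.46 -0.59  2.    0.35  0.8  -0.75]
d mm [   0.8    1.3 -154. ] turn [-0.007  0.001 -0.002] tool axes xyz in world [[0.0, 1.0, -0.0], [1.0, -0.0, -0.01], [-0.01, -0.0, -1.0]]
```

Call:
{"api": "apply_moves", "payload": {"increments": [[150, [0, 0, 0], [0, 0, 0]], [0, [0, 0, -2], [0, 0, 0]], [0, [0, 0, -4], [0.0, 0, 0]], [0, [0, 0, -5], [0, 0, 0]], [0, [0, 0, -5], [0, 0, 0]]]}}

```text
t: 3.02
ee_pos: [0.4719, 0.1452, 0.1214]
ee_rot: [-2.221, -2.217, 0.008]
wrist_force: [0.6, -0.2, 0.2]
width: 0.912
```

Call:
{"api": "apply_moves", "payload": {"increments": [[255, [0, 0, 0], [0, 0, 0]], [255, [0, 0, 0], [0, 0, 0]], [255, [0, 0, 0], [0, 0, 0]], [255, [0, 0, 0], [0, 0, 0]], [255, [0, 0, 0], [0, 0, 0]]]}}

```text
t: 3.43
ee_pos: [0.472, 0.1452, 0.1214]
ee_rot: [-2.221, -2.217, 0.007]
wrist_force: [0.7, 0.6, -1.7]
width: 0.669
```

```bash
python3 go.py .474 .146 .27
```

```text
t 3.43 pos [0.472  0.1452 0.1214] w 0.669 F [ 0.7  0.6 -1.7] q [ 0.05  0.45 -0.59  1.99  0.34  0.81 -0.74]
d mm [   0.7    1.1 -148.7] turn [-0.006  0.001 -0.002] tool axes xyz in world [[0.0, 1.0, -0.0], [1.0, -0.0, -0.01], [-0.01, -0.0, -1.0]]
```

Call:
{"api": "apply_moves", "payload": {"increments": [[255, [0, 0, -15], [0, 0, 0]], [255, [0, 0, -45], [0, 0, 0]], [255, [0, 0, -80], [0, 0, 0]], [255, [0, 0, -115], [0, 0, 0]], [255, [0, 0, -150], [-0.006, 0, 0]]]}}

```text
t: 3.85
ee_pos: [0.4723, 0.1451, 0.2725]
ee_rot: [-2.223, -2.219, 0.003]
wrist_force: [0.6, -0.4, -2.1]
width: 0.67
```

```bash
python3 go.py .644 -.177 .27; python3 - <<'E'
from plant import *
import cv2
f=grab_frame('side');cv2.imwrite('pics/lift1.png',f['color'][:,:,::-1])
E
```

```text
t 3.85 pos [0.4723 0.1451 0.2725] w 0.67 F [ 0.6 -0.4 -2.1] q [ 0.14  0.27 -0.67  1.8   0.18  1.13 -0.59]
d mm [-321.9  172.2    2.4] turn [-0.002  0.001 -0.002] tool axes xyz in world [[0.0, 1.0, -0.0], [1.0, -0.0, -0.0], [-0.0, -0.0, -1.0]]
```

View pics/lift1.png

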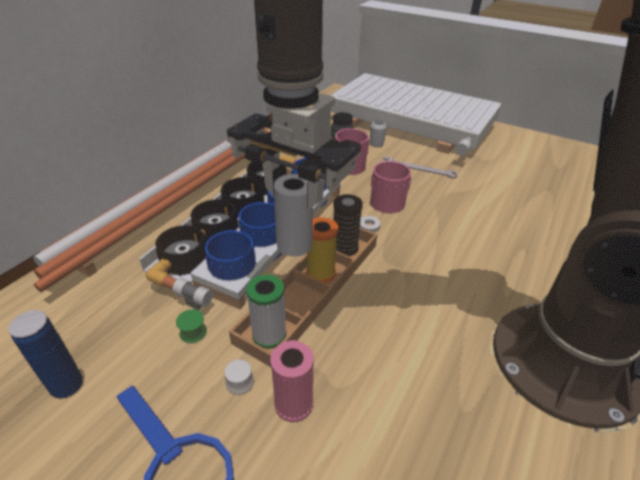

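The white sediment cartridge is held upright at (295,215), above the tray. Carrying it to the first bowl.

Call:
{"api": "apply_moves", "payload": {"increments": [[255, [-25, 13, 0], [0, 0, 0]], [255, [-58, 31, 0], [0, 0, 0]], [255, [-91, 49, 0], [0, 0, 0]], [255, [-124, 67, 0], [0, 0, 0]], [255, [-157, 84, 0], [0, 0, 0]]]}}

```text
t: 4.32
ee_pos: [0.559, -0.0119, 0.2791]
ee_rot: [2.219, 2.218, 0.01]
wrist_force: [0.9, -0.6, -3.2]
width: 0.675
```

```bash
python3 go.py .644 -.177 .27
```

```text
t 4.32 pos [ 0.559  -0.0119  0.2791] w 0.675 F [ 0.9 -0.6 -3.2] q [ 0.36  0.36 -0.58  1.66  0.21  1.18 -0.27]
d mm [-165.    85.     9.5] turn [ 0.007 -0.002 -0.001] tool axes xyz in world [[0.0, 1.0, 0.0], [1.0, -0.0, 0.01], [0.01, 0.0, -1.0]]
```

Call:
{"api": "apply_moves", "payload": {"increments": [[255, [-36, 18, 2], [0, 0, 0]], [255, [-72, 37, 4], [0, 0, 0]], [255, [-108, 55, 6], [0, 0, 0]], [255, [-140, 72, 8], [0, 0, 0]], [255, [-165, 85, 9], [0.007, 0, 0]]]}}

```text
t: 4.73
ee_pos: [0.6441, -0.181, 0.269]
ee_rot: [-2.225, -2.217, 0.001]
wrist_force: [-0.2, -0.6, -1.6]
width: 0.671
```

Call:
{"api": "apply_moves", "payload": {"increments": [[255, [0, 0, 0], [0, 0, 0]], [255, [0, 0, 0], [0, 0, 0]]]}}

```text
t: 4.9
ee_pos: [0.6437, -0.1838, 0.2668]
ee_rot: [-2.228, -2.211, 0.004]
wrist_force: [-0.5, 1.4, -3.1]
width: 0.671
```

```bash
python3 go.py .644 -.177 .127;python3 - <<'E'
from plant import *
import cv2
f=grab_frame('top');cv2.imwrite('pics/b1.png',f['color'][:,:,::-1])
f=grab_frame('side');cv2.imwrite('pics/b1s.png',f['color'][:,:,::-1])
E
```

```text
t 4.9 pos [ 0.6437 -0.1838  0.2668] w 0.671 F [-0.5  1.4 -3.1] q [ 0.5   0.55 -0.5   1.39  0.26  1.28 -0.02]
d mm [  6.8   0.8 139.8] turn [-0.004 -0.    -0.008] tool axes xyz in world [[0.01, 1.0, 0.0], [1.0, -0.01, -0.0], [-0.0, 0.0, -1.0]]
```

View pics/b1s.png

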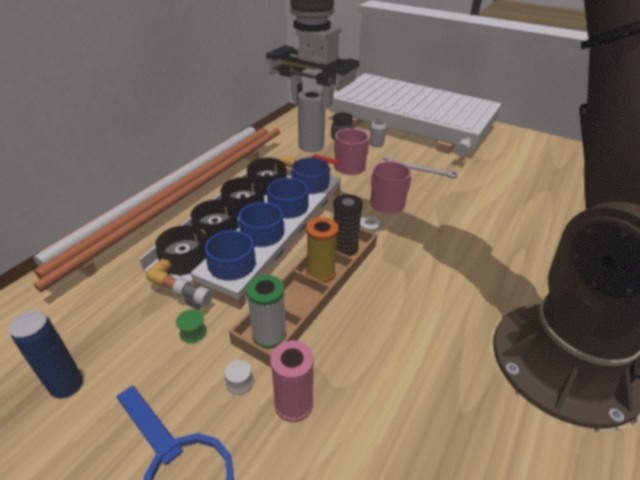

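The cartridge is above bowl 1, at (311,120) over the rim at (311,172). The TCP is 7 mm off in y because the arm overshot while settling, so I'll align first and then lower.

Call:
{"api": "apply_moves", "payload": {"increments": [[255, [6, 1, 5], [0, 0, 0]], [255, [7, 1, 20], [0, 0, -0.008]], [255, [7, 1, 35], [0, 0, -0.008]], [255, [7, 1, 35], [0, 0, -0.008]]]}}

```text
t: 5.33
ee_pos: [0.6428, -0.1701, 0.2303]
ee_rot: [-2.207, -2.226, 0.004]
wrist_force: [-0.5, -0.4, -3.6]
width: 0.67
```

```bash
python3 go.py .644 -.177 .127
```

```text
t 5.33 pos [ 0.6428 -0.1701  0.2303] w 0.67 F [-0.5 -0.4 -3.6] q [ 0.49  0.57 -0.5   1.45  0.28  1.2  -0.04]
d mm [ -7.2   1.8 103.3] turn [-0.007 -0.003  0.008] tool axes xyz in world [[-0.01, 1.0, 0.0], [1.0, 0.01, -0.01], [-0.01, 0.0, -1.0]]
```

Call:
{"api": "apply_moves", "payload": {"increments": [[255, [-2, 1, 5], [0, 0, 0]], [255, [-4, 1, 8], [0, 0, 0]], [255, [-5, 1, 8], [0, 0, 0]], [255, [-5, 1, 8], [0, 0, 0]], [255, [-5, 1, 8], [0, 0, 0]]]}}

```text
t: 5.75
ee_pos: [0.6441, -0.1753, 0.223]
ee_rot: [-2.208, -2.226, 0.003]
wrist_force: [0.2, -0.2, -2.0]
width: 0.673
```

```bash
python3 go.py .644 -.177 .127
```

```text
t 5.75 pos [ 0.6441 -0.1753  0.223 ] w 0.673 F [ 0.2 -0.2 -2. ] q [ 0.49  0.58 -0.5   1.45  0.28  1.19 -0.03]
d mm [-2.   0.4 95.9] turn [-0.006 -0.003  0.008] tool axes xyz in world [[-0.01, 1.0, 0.0], [1.0, 0.01, -0.01], [-0.01, 0.0, -1.0]]
```

Call:
{"api": "apply_moves", "payload": {"increments": [[255, [-1, 0, 15], [0, 0, 0]], [255, [-2, 0, 35], [0, 0, 0]], [255, [-2, 0, 55], [-0.006, 0, 0]], [255, [-2, 0, 70], [-0.006, 0, 0]], [255, [-2, 0, 80], [-0.006, 0, 0]]]}}

```text
t: 6.17
ee_pos: [0.6431, -0.1772, 0.1417]
ee_rot: [-2.211, -2.228, -0.002]
wrist_force: [0.4, 0.1, -2.1]
width: 0.675
```

```bash
python3 go.py .644 -.177 .1255
```

```text
t 6.17 pos [ 0.6431 -0.1772  0.1417] w 0.675 F [ 0.4  0.1 -2.1] q [ 0.49  0.65 -0.48  1.54  0.32  1.03 -0.07]
d mm [ 0.1  0.9 16.2] turn [-0.001 -0.003  0.008] tool axes xyz in world [[-0.01, 1.0, 0.0], [1.0, 0.01, -0.0], [-0.0, 0.0, -1.0]]
```

Call:
{"api": "apply_moves", "payload": {"increments": [[255, [0, 1, 5], [0, 0, 0]], [255, [0, 1, 9], [0, 0, 0]], [255, [0, 1, 13], [0, 0, 0]], [255, [0, 1, 15], [0, 0, 0]], [255, [0, 1, 16], [0, 0, 0]]]}}

```text
t: 6.58
ee_pos: [0.6444, -0.1771, 0.126]
ee_rot: [-2.211, -2.228, -0.003]
wrist_force: [-0.1, -0.6, -2.8]
width: 0.671
```

Call:
{"api": "apply_moves", "payload": {"increments": [[255, [0, 0, 1], [0, 0, 0]], [255, [0, 0, 1], [0, 0, 0]], [255, [0, 0, 2], [0, 0, 0]]]}}

```text
t: 6.83
ee_pos: [0.6448, -0.1771, 0.1246]
ee_rot: [-2.212, -2.229, -0.004]
wrist_force: [0.6, -0.3, 4.0]
width: 0.671
```

```bash
python3 go.py .644 -.177 .1245
```

```text
t 6.83 pos [ 0.6448 -0.1771  0.1246] w 0.671 F [ 0.6 -0.3  4. ] q [ 0.48  0.66 -0.47  1.56  0.33  1.   -0.07]
d mm [ 0.1 -0.8  0.1] turn [ 0.001 -0.003  0.008] tool axes xyz in world [[-0.01, 1.0, 0.0], [1.0, 0.01, 0.0], [0.0, 0.0, -1.0]]
```

Contact: the force went from -2.8 to +4 N at the expected height. Releasing.

Call:
{"api": "apply_moves", "payload": {"increments": [[0, [0, 0, 0], [0, 0, 0]], [0, [0, 0, 0], [0, 0, 0]], [0, [0, 0, 0], [0, 0, 0]], [0, [0, 0, 0], [0, 0, 0]], [0, [0, 0, 0], [0, 0, 0]]]}}

```text
t: 7.25
ee_pos: [0.6448, -0.1772, 0.1247]
ee_rot: [-2.212, -2.229, -0.004]
wrist_force: [0.9, -0.3, -0.1]
width: 0.972
```

Call:
{"api": "apply_moves", "payload": {"increments": [[0, [0, 0, -10], [0, 0, 0]], [0, [0, 0, -35], [0, 0, 0]], [0, [0, 0, -70], [0, 0, 0]], [0, [0, 0, -100], [0, 0, 0]], [0, [0, 0, -110], [0, 0, 0]]]}}

```text
t: 7.67
ee_pos: [0.6468, -0.1772, 0.2408]
ee_rot: [2.21, 2.227, 0.01]
wrist_force: [0.2, -0.1, 0.7]
width: 0.998
```

```bash
python3 go.py .474 -.0515 .23
```

```text
t 7.67 pos [ 0.6468 -0.1772  0.2408] w 0.998 F [ 0.2 -0.1  0.7] q [ 0.5   0.56 -0.5   1.43  0.27  1.21 -0.02]
d mm [ 127.  -171.9    9.6] turn [ 0.008 -0.002  0.008] tool axes xyz in world [[-0.01, 1.0, 0.0], [1.0, 0.01, 0.01], [0.01, 0.0, -1.0]]
```

Call:
{"api": "apply_moves", "payload": {"increments": [[0, [20, -27, 2], [0, 0, 0]], [0, [42, -57, 4], [0, 0, 0]], [0, [65, -88, 6], [0, 0, 0]], [0, [88, -118, 8], [0, 0, 0]], [0, [106, -143, 9], [0, 0, 0]]]}}

```text
t: 8.08
ee_pos: [0.5007, -0.0705, 0.231]
ee_rot: [2.209, 2.228, 0.01]
wrist_force: [0.5, 0.6, 0.7]
width: 0.996
```

Call:
{"api": "apply_moves", "payload": {"increments": [[0, [13, -17, 0], [0, 0, 0]], [0, [18, -24, 0], [0, 0, 0]], [0, [18, -24, 0], [0, 0, 0]]]}}

```text
t: 8.33
ee_pos: [0.4752, -0.0516, 0.2315]
ee_rot: [2.206, 2.23, 0.009]
wrist_force: [0.4, 0.4, -0.1]
width: 0.998
```

```bash
python3 go.py .474 -.0515 .121
```

```text
t 8.33 pos [ 0.4752 -0.0516  0.2315] w 0.998 F [ 0.4  0.4 -0.1] q [ 0.49  0.27 -0.6   1.91  0.18  1.01 -0.17]
d mm [  0.   -2.1 110.5] turn [ 0.008 -0.001  0.011] tool axes xyz in world [[-0.01, 1.0, 0.0], [1.0, 0.01, 0.01], [0.01, 0.0, -1.0]]
```

Call:
{"api": "apply_moves", "payload": {"increments": [[0, [0, -1, 30], [0.008, 0, 0.011]], [0, [0, -2, 65], [0.008, 0, 0.011]], [0, [0, -2, 95], [0.008, 0, 0.011]], [0, [0, -2, 107], [0.008, 0, 0.011]], [0, [0, -2, 110], [0.008, 0, 0.011]]]}}

```text
t: 8.75
ee_pos: [0.4737, -0.0524, 0.119]
ee_rot: [-2.22, -2.218, 0.003]
wrist_force: [-0.2, 0.3, 0.7]
width: 1.001
```

Call:
{"api": "apply_moves", "payload": {"increments": [[0, [0, 0, 0], [0, 0, 0]], [0, [0, 0, 0], [0, 0, 0]]]}}

```text
t: 8.92
ee_pos: [0.4748, -0.053, 0.1194]
ee_rot: [-2.221, -2.217, 0.003]
wrist_force: [-0.7, -0.7, -0.4]
width: 1.002
```

```bash
python3 go.py .474 -.0515 .121
```

```text
t 8.92 pos [ 0.4748 -0.053   0.1194] w 1.002 F [-0.7 -0.7 -0.4] q [ 0.42  0.42 -0.54  2.03  0.3   0.77 -0.3 ]
d mm [ 1.5 -0.9 -1.6] turn [-0.003 -0.001 -0.002] tool axes xyz in world [[0.0, 1.0, 0.0], [1.0, -0.0, -0.0], [-0.0, 0.0, -1.0]]
```

Good. Closing on the carbon, lifting, then moving to bowl 2 (0.636, -0.0655).

Call:
{"api": "apply_moves", "payload": {"increments": [[0, [1, -1, -2], [0, 0, 0]], [255, [1, -1, -2], [0, 0, 0]], [255, [1, -1, -2], [0, 0, 0]], [255, [1, -1, -2], [0, 0, 0]], [255, [1, -1, -2], [0, 0, 0]]]}}

```text
t: 9.33
ee_pos: [0.4741, -0.052, 0.1218]
ee_rot: [-2.222, -2.218, 0.002]
wrist_force: [0.1, -0.2, -0.8]
width: 0.761
```

Call:
{"api": "apply_moves", "payload": {"increments": [[255, [0, 0, 0], [0, 0, 0]], [255, [0, 0, 0], [0, 0, 0]], [255, [0, 0, 0], [0, 0, 0]]]}}

```text
t: 9.58
ee_pos: [0.4741, -0.0521, 0.122]
ee_rot: [-2.222, -2.218, 0.002]
wrist_force: [-0.7, -1.0, 4.3]
width: 0.668
```

```bash
python3 go.py .636 -.0655 .27
```

```text
t 9.58 pos [ 0.4741 -0.0521  0.122 ] w 0.668 F [-0.7 -1.   4.3] q [ 0.42  0.41 -0.55  2.03  0.3   0.78 -0.3 ]
d mm [ -13.   161.5 -148.4] turn [-0.002 -0.001 -0.002] tool axes xyz in world [[0.0, 1.0, 0.0], [1.0, -0.0, -0.0], [-0.0, 0.0, -1.0]]
```

Call:
{"api": "apply_moves", "payload": {"increments": [[255, [0, 0, 0], [0, 0, 0]], [255, [0, 0, -25], [0, 0, 0]], [255, [0, 0, -60], [0, 0, 0]], [255, [0, 0, -95], [0, 0, 0]], [255, [0, 0, -120], [0, 0, 0]]]}}

```text
t: 10.0
ee_pos: [0.4746, -0.0518, 0.2443]
ee_rot: [-2.222, -2.219, 0.0]
wrist_force: [0.1, 0.1, -1.4]
width: 0.669
```

```bash
python3 go.py .636 -.0655 .26
```

```text
t 10.0 pos [ 0.4746 -0.0518  0.2443] w 0.669 F [ 0.1  0.1 -1.4] q [ 0.5   0.26 -0.6   1.88  0.17  1.05 -0.18]
d mm [-13.5 161.4 -15.9] turn [-0.001 -0.001 -0.001] tool axes xyz in world [[0.0, 1.0, 0.0], [1.0, -0.0, -0.0], [-0.0, 0.0, -1.0]]
```

Call:
{"api": "apply_moves", "payload": {"increments": [[255, [-2, 20, -5], [0, 0, 0]], [255, [-5, 52, -5], [0, 0, 0]], [255, [-8, 87, -5], [0, 0, 0]], [255, [-11, 120, -5], [0, 0, 0]], [255, [-13, 145, -5], [0, 0, 0]]]}}

```text
t: 10.42
ee_pos: [0.6216, -0.0657, 0.2484]
ee_rot: [-2.223, -2.218, 0.001]
wrist_force: [0.1, 0.3, -1.4]
width: 0.668
```

Call:
{"api": "apply_moves", "payload": {"increments": [[255, [-1, 10, 0], [0, 0, 0]], [255, [-1, 15, 0], [0, 0, 0]], [255, [-1, 15, 0], [0, 0, 0]], [255, [-1, 15, 0], [0, 0, 0]]]}}

```text
t: 10.75
ee_pos: [0.6357, -0.0664, 0.2478]
ee_rot: [-2.221, -2.217, 0.002]
wrist_force: [-1.1, -0.1, -0.9]
width: 0.671
```

```bash
python3 go.py .636 -.0655 .125;python3 - <<'E'
from plant import *
import cv2
f=grab_frame('side');cv2.imwrite('pics/b2s.png',f['color'][:,:,::-1])
E
```

```text
t 10.75 pos [ 0.6357 -0.0664  0.2478] w 0.671 F [-1.1 -0.1 -0.9] q [ 0.37  0.52 -0.54  1.49  0.28  1.21 -0.21]
d mm [  0.7   0.7 122.8] turn [-0.003 -0.001 -0.002] tool axes xyz in world [[0.0, 1.0, 0.0], [1.0, -0.0, -0.0], [-0.0, 0.0, -1.0]]
```

View pics/b2s.png

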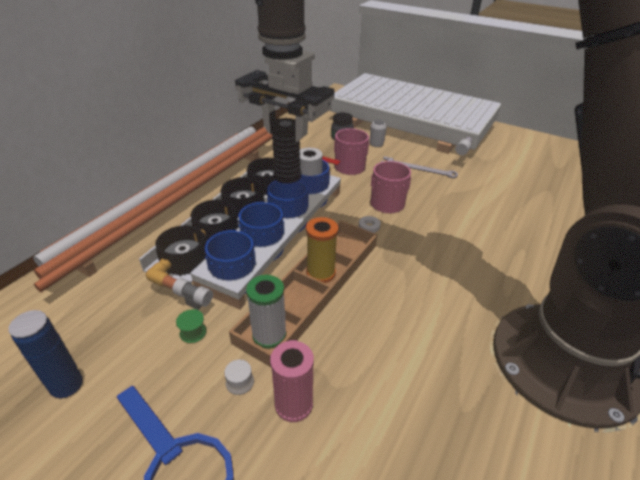

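The sediment cartridge sits in bowl 1 at (311,160), and the carbon hangs over bowl 2 at (287,150). Lowering.

Call:
{"api": "apply_moves", "payload": {"increments": [[255, [1, 1, 20], [0, 0, 0]], [255, [1, 1, 45], [0, 0, 0]], [255, [1, 1, 70], [0, 0, 0]], [255, [1, 1, 92], [0, 0, 0]], [255, [1, 1, 106], [0, 0, 0]]]}}

```text
t: 11.22
ee_pos: [0.6341, -0.0657, 0.1403]
ee_rot: [-2.22, -2.217, 0.005]
wrist_force: [0.3, -0.4, -1.7]
width: 0.671
```

```bash
python3 go.py .636 -.0655 .125
```

```text
t 11.22 pos [ 0.6341 -0.0657  0.1403] w 0.671 F [ 0.3 -0.4 -1.7] q [ 0.35  0.61 -0.51  1.62  0.34  1.   -0.27]
d mm [ 0.2  2.  15.3] turn [-0.005 -0.    -0.002] tool axes xyz in world [[0.0, 1.0, 0.0], [1.0, -0.0, -0.01], [-0.01, 0.0, -1.0]]
```

Call:
{"api": "apply_moves", "payload": {"increments": [[255, [0, 1, 4], [-0.005, 0, 0]], [255, [0, 1, 8], [-0.005, 0, 0]], [255, [0, 1, 11], [-0.005, 0, 0]], [255, [0, 1, 14], [-0.005, 0, 0]], [255, [0, 1, 15], [-0.005, 0, 0]]]}}

```text
t: 11.63
ee_pos: [0.6353, -0.0656, 0.1259]
ee_rot: [2.223, 2.219, 0.001]
wrist_force: [-1.1, 0.1, -2.5]
width: 0.674
```

Call:
{"api": "apply_moves", "payload": {"increments": [[255, [0, 0, 1], [0, 0, 0]], [255, [0, 0, 1], [0, 0, 0]], [255, [0, 0, 2], [0, 0, 0]]]}}

```text
t: 11.88
ee_pos: [0.6358, -0.0656, 0.125]
ee_rot: [2.222, 2.218, 0.002]
wrist_force: [-5.1, -0.5, 15.8]
width: 0.672
```

Firm contact at 0.125, as predicted. Releasing.

Call:
{"api": "apply_moves", "payload": {"increments": [[0, [0, 0, 0], [0, 0, 0]], [0, [0, 0, 0], [0, 0, 0]], [0, [0, 0, 0], [0, 0, 0]], [0, [0, 0, 0], [0, 0, 0]], [0, [0, 0, 0], [0, 0, 0]]]}}

```text
t: 12.3
ee_pos: [0.6359, -0.0656, 0.125]
ee_rot: [2.222, 2.218, 0.003]
wrist_force: [0.1, -0.1, 0.4]
width: 0.977
```

Call:
{"api": "apply_moves", "payload": {"increments": [[0, [0, 0, -10], [0, 0, 0]], [0, [0, 0, -35], [0, 0, 0]], [0, [0, 0, -70], [0, 0, 0]], [0, [0, 0, -95], [0, 0, 0]], [0, [0, 0, -105], [0, 0, 0]]]}}

```text
t: 12.72
ee_pos: [0.6373, -0.0651, 0.235]
ee_rot: [2.219, 2.216, 0.009]
wrist_force: [0.7, 0.6, 0.6]
width: 1.003
```

```bash
python3 go.py .477 .0475 .23
```

```text
t 12.72 pos [ 0.6373 -0.0651  0.235 ] w 1.003 F [0.7 0.6 0.6] q [ 0.37  0.53 -0.54  1.52  0.29  1.17 -0.22]
d mm [ 112.3 -160.6    3.7] turn [ 0.008 -0.    -0.002] tool axes xyz in world [[0.0, 1.0, 0.0], [1.0, -0.0, 0.01], [0.01, 0.0, -1.0]]
```

Call:
{"api": "apply_moves", "payload": {"increments": [[0, [18, -26, 1], [0, 0, 0]], [0, [38, -55, 2], [0, 0, 0]], [0, [60, -86, 2], [0, 0, 0]], [0, [82, -116, 3], [0.008, 0, 0]], [0, [98, -140, 4], [0.008, 0, 0]]]}}

```text
t: 13.13
ee_pos: [0.4951, 0.0349, 0.23]
ee_rot: [-2.221, -2.221, 0.0]
wrist_force: [-0.8, 0.7, 1.0]
width: 0.999
```

Call:
{"api": "apply_moves", "payload": {"increments": [[0, [7, -10, 0], [0, 0, 0]], [0, [11, -16, 0], [0, 0, 0]], [0, [11, -16, 0], [0, 0, 0]]]}}

```text
t: 13.38
ee_pos: [0.4787, 0.0464, 0.2304]
ee_rot: [2.22, 2.223, -0.0]
wrist_force: [0.4, 0.4, -0.0]
width: 1.002
```

```bash
python3 go.py .477 .0475 .121
```

```text
t 13.38 pos [0.4787 0.0464 0.2304] w 1.002 F [ 0.4  0.4 -0. ] q [ 0.31  0.29 -0.64  1.89  0.2   1.02 -0.41]
d mm [  1.2  -1.7 109.4] turn [0.    0.    0.001] tool axes xyz in world [[-0.0, 1.0, -0.0], [1.0, 0.0, 0.0], [0.0, -0.0, -1.0]]
```

Call:
{"api": "apply_moves", "payload": {"increments": [[0, [1, -1, 30], [0, 0, 0]], [0, [1, -1, 65], [0, 0, 0]], [0, [1, -1, 93], [0, 0, 0]], [0, [1, -1, 104], [0, 0, 0]], [0, [1, -1, 106], [0, 0, 0]]]}}

```text
t: 13.8
ee_pos: [0.4776, 0.0462, 0.1223]
ee_rot: [-2.22, -2.219, 0.005]
wrist_force: [-0.1, -0.7, -0.0]
width: 1.005
```

Call:
{"api": "apply_moves", "payload": {"increments": [[0, [0, 0, 0], [0, 0, 0]], [0, [0, 0, 0], [0, 0, 0]]]}}

```text
t: 13.97
ee_pos: [0.4789, 0.0459, 0.1232]
ee_rot: [-2.222, -2.219, 0.003]
wrist_force: [-0.1, 0.9, 0.1]
width: 1.0
```

```bash
python3 go.py .477 .0475 .121
```

```text
t 13.97 pos [0.4789 0.0459 0.1232] w 1.0 F [-0.1  0.9  0.1] q [ 0.24  0.42 -0.58  2.02  0.32  0.79 -0.53]
d mm [ 1.6 -1.9  2.2] turn [-0.003  0.    -0.001] tool axes xyz in world [[0.0, 1.0, -0.0], [1.0, -0.0, -0.0], [-0.0, -0.0, -1.0]]
```

Call:
{"api": "apply_moves", "payload": {"increments": [[0, [1, -1, 1], [0, 0, 0]], [255, [1, -2, 2], [0, 0, 0]], [255, [1, -2, 2], [0, 0, 0]], [255, [1, -2, 2], [0, 0, 0]], [255, [1, -2, 2], [0, 0, 0]]]}}

```text
t: 14.38
ee_pos: [0.477, 0.0469, 0.1216]
ee_rot: [-2.222, -2.219, 0.003]
wrist_force: [-0.0, 0.6, 0.7]
width: 0.76
```

Call:
{"api": "apply_moves", "payload": {"increments": [[255, [0, 0, 0], [0, 0, 0]], [255, [0, 0, 0], [0, 0, 0]], [255, [0, 0, 0], [0, 0, 0]], [255, [0, 0, 0], [0, 0, 0]]]}}

```text
t: 14.72
ee_pos: [0.4771, 0.0469, 0.1218]
ee_rot: [-2.222, -2.219, 0.002]
wrist_force: [-1.6, 0.2, 3.9]
width: 0.673
```

Call:
{"api": "apply_moves", "payload": {"increments": [[255, [0, 0, -10], [0, 0, 0]], [255, [0, 0, -35], [0, 0, 0]], [255, [0, 0, -70], [0, 0, 0]], [255, [0, 0, -105], [0, 0, 0]], [255, [0, 0, -125], [0, 0, 0]]]}}

```text
t: 15.13
ee_pos: [0.478, 0.0478, 0.2506]
ee_rot: [2.221, 2.221, 0.002]
wrist_force: [0.5, 0.4, -1.3]
width: 0.669
```

```bash
python3 go.py .628 .046 .25
```

```text
t 15.13 pos [0.478  0.0478 0.2506] w 0.669 F [ 0.5  0.4 -1.3] q [ 0.32  0.26 -0.65  1.87  0.18  1.07 -0.4 ]
d mm [ -1.8 150.    0.8] turn [ 0.001 -0.    -0.   ] tool axes xyz in world [[0.0, 1.0, 0.0], [1.0, -0.0, 0.0], [0.0, 0.0, -1.0]]
```

Call:
{"api": "apply_moves", "payload": {"increments": [[255, [0, 20, 0], [0, 0, 0]], [255, [-1, 52, 0], [0, 0, 0]], [255, [-2, 85, 0], [0, 0, 0]], [255, [-2, 115, 0], [0, 0, 0]], [255, [-2, 136, 0], [0, 0, 0]]]}}

```text
t: 15.55
ee_pos: [0.6161, 0.0451, 0.251]
ee_rot: [2.222, 2.219, 0.003]
wrist_force: [0.3, 0.7, -1.9]
width: 0.67
```

Call:
{"api": "apply_moves", "payload": {"increments": [[255, [0, 9, 0], [0, 0, 0]], [255, [0, 13, 0], [0, 0, 0]], [255, [0, 13, 0], [0, 0, 0]], [255, [0, 13, 0], [0, 0, 0]]]}}

```text
t: 15.88
ee_pos: [0.6283, 0.0453, 0.2511]
ee_rot: [2.222, 2.221, 0.002]
wrist_force: [0.2, 0.3, -1.4]
width: 0.672
```

```bash
python3 go.py .628 .046 .125
```

```text
t 15.88 pos [0.6283 0.0453 0.2511] w 0.672 F [ 0.2  0.3 -1.4] q [ 0.22  0.51 -0.58  1.52  0.29  1.2  -0.4 ]
d mm [  0.6  -0.4 126.1] turn [ 0.001 -0.001 -0.001] tool axes xyz in world [[0.0, 1.0, 0.0], [1.0, -0.0, 0.0], [0.0, 0.0, -1.0]]
```

Call:
{"api": "apply_moves", "payload": {"increments": [[255, [0, 0, 20], [0, 0, 0]], [255, [0, 0, 45], [0, 0, 0]], [255, [0, 1, 70], [0, 0, 0]], [255, [0, 1, 93], [0, 0, 0]], [255, [0, 1, 109], [0, 0, 0]]]}}

```text
t: 16.3
ee_pos: [0.6274, 0.0451, 0.1405]
ee_rot: [-2.221, -2.22, 0.001]
wrist_force: [-0.6, -1.1, -1.9]
width: 0.672
```

```bash
python3 go.py .628 .046 .125
```

```text
t 16.3 pos [0.6274 0.0451 0.1405] w 0.672 F [-0.6 -1.1 -1.9] q [ 0.2   0.61 -0.55  1.65  0.36  0.99 -0.46]
d mm [ 0.9  0.6 15.5] turn [-0.001 -0.    -0.   ] tool axes xyz in world [[0.0, 1.0, 0.0], [1.0, -0.0, -0.0], [-0.0, 0.0, -1.0]]
```

Call:
{"api": "apply_moves", "payload": {"increments": [[255, [1, 0, 4], [0, 0, 0]], [255, [1, 0, 8], [0, 0, 0]], [255, [1, 0, 11], [0, 0, 0]], [255, [1, 0, 14], [0, 0, 0]], [255, [1, 0, 15], [0, 0, 0]]]}}

```text
t: 16.72
ee_pos: [0.6277, 0.0462, 0.1262]
ee_rot: [-2.222, -2.221, -0.0]
wrist_force: [0.3, 0.1, -1.2]
width: 0.667
```

Call:
{"api": "apply_moves", "payload": {"increments": [[255, [0, 0, 1], [0, 0, 0]], [255, [0, 0, 1], [0, 0, 0]], [255, [0, 0, 2], [0, 0, 0]]]}}

```text
t: 16.97
ee_pos: [0.6281, 0.0463, 0.1248]
ee_rot: [2.222, 2.221, 0.002]
wrist_force: [0.2, -0.2, -1.8]
width: 0.671
```

Call:
{"api": "apply_moves", "payload": {"increments": [[255, [0, 0, 1], [0, 0, 0]], [255, [0, 0, 1], [0, 0, 0]], [255, [0, 0, 2], [0, 0, 0]]]}}

```text
t: 17.22
ee_pos: [0.6282, 0.0464, 0.1247]
ee_rot: [2.221, 2.22, 0.002]
wrist_force: [-8.6, -2.4, 24.7]
width: 0.671
```

Contact. Releasing.

Call:
{"api": "apply_moves", "payload": {"increments": [[0, [0, 0, -1], [0, 0, 0]], [0, [0, 0, -1], [0, 0, 0]], [0, [0, 0, -1], [0, 0, 0]], [0, [0, 0, -1], [0, 0, 0]], [0, [0, 0, -1], [0, 0, 0]]]}}

```text
t: 17.63
ee_pos: [0.6282, 0.0464, 0.1255]
ee_rot: [2.221, 2.22, 0.002]
wrist_force: [-0.7, -0.1, -0.3]
width: 0.974
```

Call:
{"api": "apply_moves", "payload": {"increments": [[0, [0, 0, -10], [0, 0, 0]], [0, [0, 0, -35], [0, 0, 0]], [0, [0, 0, -70], [0, 0, 0]], [0, [0, 0, -95], [0, 0, 0]], [0, [0, 0, -105], [0, 0, 0]]]}}

```text
t: 18.05
ee_pos: [0.6296, 0.0473, 0.2353]
ee_rot: [2.219, 2.218, 0.009]
wrist_force: [1.0, 0.5, 1.2]
width: 0.999
```

```bash
python3 go.py .473 .235 .23
```

```text
t 18.05 pos [0.6296 0.0473 0.2353] w 0.999 F [1.  0.5 1.2] q [ 0.22  0.52 -0.58  1.54  0.3   1.17 -0.41]
d mm [ 187.7 -156.7    4.4] turn [ 0.007 -0.001 -0.   ] tool axes xyz in world [[0.0, 1.0, 0.0], [1.0, -0.0, 0.01], [0.01, 0.0, -1.0]]
```

Call:
{"api": "apply_moves", "payload": {"increments": [[0, [24, -20, 1], [0, 0, 0]], [0, [53, -44, 2], [0, 0, 0]], [0, [83, -69, 2], [0, 0, 0]], [0, [113, -94, 3], [0.007, 0, 0]], [0, [142, -119, 4], [0.007, 0, 0]]]}}

```text
t: 18.47
ee_pos: [0.5093, 0.1904, 0.2307]
ee_rot: [-2.222, -2.22, -0.001]
wrist_force: [0.2, 1.1, 0.2]
width: 1.0
```

```bash
python3 go.py .473 .235 .23
```

```text
t 18.47 pos [0.5093 0.1904 0.2307] w 1.0 F [0.2 1.1 0.2] q [ 0.02  0.39 -0.64  1.75  0.26  1.08 -0.71]
d mm [ 44.6 -36.3   0.8] turn [-0.    -0.001 -0.001] tool axes xyz in world [[0.0, 1.0, 0.0], [1.0, -0.0, -0.0], [-0.0, 0.0, -1.0]]
```

Call:
{"api": "apply_moves", "payload": {"increments": [[0, [22, -18, 0], [0, 0, 0]], [0, [37, -30, 0], [0, 0, 0]], [0, [43, -35, 0], [0, 0, 0]], [0, [43, -35, 0], [0, 0, 0]], [0, [43, -35, 0], [0, 0, 0]]]}}

```text
t: 18.88
ee_pos: [0.475, 0.2325, 0.2308]
ee_rot: [-2.223, -2.22, -0.001]
wrist_force: [1.1, -1.2, 0.9]
width: 1.002
```

```bash
python3 go.py .473 .235 .121
```

```text
t 18.88 pos [0.475  0.2325 0.2308] w 1.002 F [ 1.1 -1.2  0.9] q [-0.05  0.37 -0.66  1.79  0.26  1.07 -0.81]
d mm [  2.4  -2.1 109.8] turn [ 0.    -0.    -0.001] tool axes xyz in world [[0.0, 1.0, 0.0], [1.0, -0.0, 0.0], [0.0, 0.0, -1.0]]
```

Call:
{"api": "apply_moves", "payload": {"increments": [[0, [2, -1, 30], [0, 0, 0]], [0, [2, -2, 65], [0, 0, 0]], [0, [2, -2, 93], [0, 0, 0]], [0, [2, -2, 105], [0, 0, 0]], [0, [2, -2, 108], [0, 0, 0]]]}}

```text
t: 19.3
ee_pos: [0.4731, 0.2322, 0.1204]
ee_rot: [-2.225, -2.217, 0.006]
wrist_force: [-0.4, -0.3, 1.0]
width: 1.0
```

Call:
{"api": "apply_moves", "payload": {"increments": [[0, [0, 0, 0], [0, 0, 0]], [0, [0, 0, 0], [0, 0, 0]]]}}

```text
t: 19.47
ee_pos: [0.4742, 0.2317, 0.1212]
ee_rot: [-2.227, -2.216, 0.005]
wrist_force: [-0.2, -0.2, -1.0]
width: 1.002
```

```bash
python3 go.py .473 .235 .121
```

```text
t 19.47 pos [0.4742 0.2317 0.1212] w 1.002 F [-0.2 -0.2 -1. ] q [-0.11  0.5  -0.6   1.91  0.37  0.85 -0.91]
d mm [ 3.2 -1.2  0.2] turn [-0.003  0.002 -0.005] tool axes xyz in world [[0.01, 1.0, -0.0], [1.0, -0.01, -0.0], [-0.0, -0.0, -1.0]]
```

Call:
{"api": "apply_moves", "payload": {"increments": [[0, [2, -1, 0], [0, 0, 0]], [0, [3, -1, 0], [0, 0, 0]], [255, [3, -1, 0], [0, 0, 0]], [255, [3, -1, 0], [0, 0, 0]], [255, [3, -1, 0], [0, 0, 0]]]}}

```text
t: 19.88
ee_pos: [0.4733, 0.2349, 0.1216]
ee_rot: [-2.227, -2.216, 0.004]
wrist_force: [0.6, 1.0, 0.2]
width: 0.833
```

Call:
{"api": "apply_moves", "payload": {"increments": [[255, [0, 0, 0], [0, 0, 0]], [255, [0, 0, 0], [0, 0, 0]], [255, [0, 0, 0], [0, 0, 0]], [255, [0, 0, 0], [0, 0, 0]], [255, [0, 0, 0], [0, 0, 0]]]}}

```text
t: 20.3
ee_pos: [0.4733, 0.235, 0.1217]
ee_rot: [-2.227, -2.216, 0.004]
wrist_force: [0.5, 0.2, 3.1]
width: 0.668
```

Call:
{"api": "apply_moves", "payload": {"increments": [[255, [0, 0, -10], [0, 0, 0]], [255, [0, 0, -35], [0, 0, 0]], [255, [0, 0, -70], [0, 0, 0]], [255, [0, 0, -105], [0, 0, 0]], [255, [0, 0, -125], [0, 0, 0]]]}}

```text
t: 20.72
ee_pos: [0.474, 0.2361, 0.2508]
ee_rot: [2.226, 2.217, 0.001]
wrist_force: [0.9, -0.0, -1.2]
width: 0.669
```

```bash
python3 go.py .6195 .1575 .25
```

```text
t 20.72 pos [0.474  0.2361 0.2508] w 0.669 F [ 0.9 -0.  -1.2] q [-0.05  0.36 -0.67  1.76  0.24  1.11 -0.8 ]
d mm [-78.  145.8   0.9] turn [ 0.001 -0.    -0.004] tool axes xyz in world [[0.0, 1.0, 0.0], [1.0, -0.0, 0.0], [0.0, 0.0, -1.0]]
```

Call:
{"api": "apply_moves", "payload": {"increments": [[255, [-11, 20, 0], [0, 0, 0]], [255, [-27, 50, 0], [0, 0, 0]], [255, [-44, 82, 0], [0, 0, 0]], [255, [-60, 112, 0], [0, 0, 0]], [255, [-70, 131, 0], [0, 0, 0]]]}}

```text
t: 21.13
ee_pos: [0.6075, 0.1624, 0.2511]
ee_rot: [2.228, 2.212, 0.001]
wrist_force: [0.6, -1.0, -2.0]
width: 0.669
```

Call:
{"api": "apply_moves", "payload": {"increments": [[255, [-5, 9, 0], [0, 0, 0]], [255, [-7, 13, 0], [0, 0, 0]], [255, [-7, 13, 0], [0, 0, 0]], [255, [-7, 13, 0], [0, 0, 0]]]}}

```text
t: 21.47
ee_pos: [0.6191, 0.1566, 0.2513]
ee_rot: [2.227, 2.215, 0.001]
wrist_force: [-0.5, 0.9, -1.3]
width: 0.673
```

```bash
python3 go.py .6195 .1575 .125
```

```text
t 21.47 pos [0.6191 0.1566 0.2513] w 0.673 F [-0.5  0.9 -1.3] q [ 0.05  0.52 -0.6   1.49  0.31  1.22 -0.59]
d mm [  0.9   0.3 126.3] turn [ 0.001  0.    -0.006] tool axes xyz in world [[0.01, 1.0, -0.0], [1.0, -0.01, 0.0], [0.0, -0.0, -1.0]]
```

Call:
{"api": "apply_moves", "payload": {"increments": [[255, [1, 0, 20], [0, 0, 0]], [255, [1, 0, 45], [0, 0, 0]], [255, [1, 1, 70], [0, 0, 0]], [255, [1, 1, 93], [0, 0, 0]], [255, [1, 1, 109], [0, 0, 0]]]}}

```text
t: 21.88
ee_pos: [0.6178, 0.159, 0.1407]
ee_rot: [-2.224, -2.218, 0.002]
wrist_force: [-0.8, -0.3, -1.7]
width: 0.667
```

```bash
python3 go.py .6195 .1575 .125
```

```text
t 21.88 pos [0.6178 0.159  0.1407] w 0.667 F [-0.8 -0.3 -1.7] q [ 0.03  0.62 -0.56  1.62  0.38  1.01 -0.65]
d mm [-1.5  1.7 15.7] turn [-0.001  0.    -0.003] tool axes xyz in world [[0.0, 1.0, -0.0], [1.0, -0.0, -0.0], [-0.0, -0.0, -1.0]]
```

Call:
{"api": "apply_moves", "payload": {"increments": [[255, [-1, 1, 4], [0, 0, 0]], [255, [-1, 1, 8], [0, 0, 0]], [255, [-1, 1, 11], [0, 0, 0]], [255, [-1, 1, 14], [0, 0, 0]], [255, [-1, 1, 15], [0, 0, 0]]]}}

```text
t: 22.3
ee_pos: [0.6191, 0.1584, 0.1265]
ee_rot: [-2.224, -2.218, -0.0]
wrist_force: [-0.0, -0.3, -1.7]
width: 0.672
```

Call:
{"api": "apply_moves", "payload": {"increments": [[255, [0, 0, 1], [0, 0, 0]], [255, [0, 0, 2], [0, 0, 0]], [255, [0, 0, 2], [0, 0, 0]]]}}

```text
t: 22.55
ee_pos: [0.6192, 0.1584, 0.1248]
ee_rot: [-2.224, -2.218, -0.001]
wrist_force: [0.1, -0.6, -1.3]
width: 0.671
```

Call:
{"api": "apply_moves", "payload": {"increments": [[255, [0, 0, 1], [0, 0, 0]], [255, [0, 0, 1], [0, 0, 0]], [255, [0, 0, 1], [0, 0, 0]]]}}

```text
t: 22.8
ee_pos: [0.6192, 0.1587, 0.1247]
ee_rot: [2.224, 2.218, 0.002]
wrist_force: [-2.6, 0.2, 6.1]
width: 0.672
```

Contact. Releasing and backing off towards the robot, clear of the bowls.

Call:
{"api": "apply_moves", "payload": {"increments": [[0, [0, 0, 0], [0, 0, 0]], [0, [0, 0, 0], [0, 0, 0]], [0, [0, 0, 0], [0, 0, 0]], [0, [0, 0, 0], [0, 0, 0]], [0, [0, 0, 0], [0, 0, 0]]]}}

```text
t: 23.22
ee_pos: [0.6193, 0.1587, 0.1246]
ee_rot: [2.224, 2.218, 0.002]
wrist_force: [0.1, -0.5, 0.0]
width: 0.972
```

Call:
{"api": "apply_moves", "payload": {"increments": [[0, [0, 0, -10], [0, 0, 0]], [0, [0, 0, -35], [0, 0, 0]], [0, [0, 0, -70], [0, 0, 0]], [0, [0, 0, -100], [0, 0, 0]], [0, [0, 0, -120], [0, 0, 0]]]}}

```text
t: 23.63
ee_pos: [0.6199, 0.1593, 0.2487]
ee_rot: [2.223, 2.218, 0.007]
wrist_force: [1.2, 0.0, -0.5]
width: 1.004
```

Call:
{"api": "apply_moves", "payload": {"increments": [[0, [25, -25, 0], [0, 0, 0]], [0, [50, -55, 0], [0, 0, 0]], [0, [75, -85, 0], [0, 0, 0]], [0, [100, -115, 0], [0, 0, 0]], [0, [120, -140, 0], [0, 0, 0]]]}}

```text
t: 24.05
ee_pos: [0.4777, 0.2817, 0.2495]
ee_rot: [2.221, 2.22, 0.009]
wrist_force: [0.4, 0.0, 1.2]
width: 0.997
```

Call:
{"api": "apply_moves", "payload": {"increments": [[0, [20, -15, 0], [0, 0, 0]], [0, [30, -25, 0], [0, 0, 0]], [0, [30, -25, 0], [0, 0, 0]], [0, [30, -25, 0], [0, 0, 0]]]}}

```text
t: 24.38
ee_pos: [0.4524, 0.3123, 0.2502]
ee_rot: [2.219, 2.222, 0.01]
wrist_force: [0.5, -1.3, -0.2]
width: 0.997
```

```bash
python3 - <<'E'
from plant import *
from h import *
s=get_state();print(s['t'],s['ee_pos'],s['width'],s['wrist_force'])
f=grab_frame('top');g=grab_frame('side')
a=cv2.resize(f['color'][80:310,130:470,::-1],None,fx=2.2,fy=2.2,interpolation=2);cv2.imwrite('pics/fin_t.png',a)
cv2.imwrite('pics/fin_s.png',g['color'][:,:,::-1])
P=cloud(f).reshape(-1,3)
for n,c in dict(b1=(.6442,-.177),b2=(.636,-.0655),b3=(.6278,.046),b4=(.6195,.1577)).items():
    q=P[(np.hypot(*(P[:,:2]-c).T)<.045)&(P[:,2]>.118)]
    A=np.c_[q[:,:2]-q[:,:2].mean(0),np.ones(len(q))];t=q[abs(q[:,2]-np.median(q[:,2]))<.005]
    k=np.linalg.lstsq(np.c_[t[:,:2],np.ones(len(t))],t[:,2],rcond=None)[0]
    print(n,len(q),'top z',np.median(q[:,2]).round(4),'centre off',(np.array(cv2.minEnclosingCircle(t[:,:2].astype(np.float32))[0])-c).round(4),'tilt',k[:2].round(3))
E
```

```text
24.3833 [0.45237936 0.31225386 0.25021621] 0.9973825667257122 [ 0.52080008 -1.28301859 -0.2457272 ]
b1 991 top z 0.1336 centre off [0.0026 0.0018] tilt [-0.005  0.002]
b2 972 top z 0.1339 centre off [-0.0001  0.0001] tilt [0.001 0.005]
b3 975 top z 0.1342 centre off [0.0009 0.0012] tilt [0.005 0.002]
b4 1006 top z 0.1342 centre off [-0.      0.0015] tilt [0.002 0.007]
```

View pics/fin_t.png

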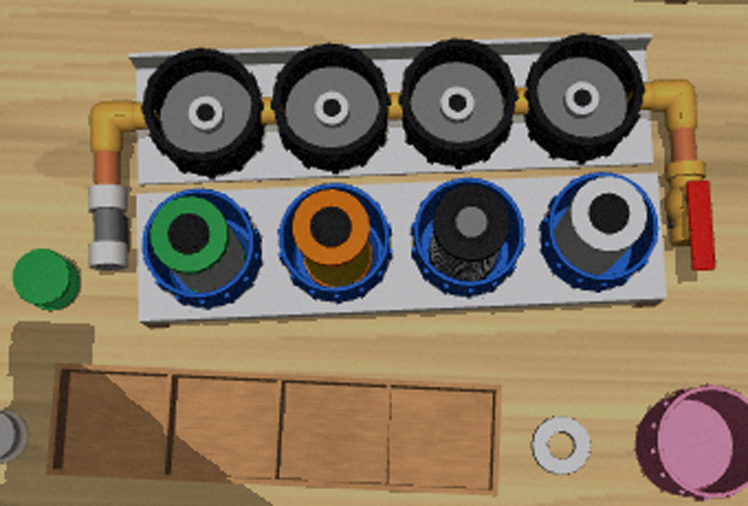

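View pics/fin_s.png

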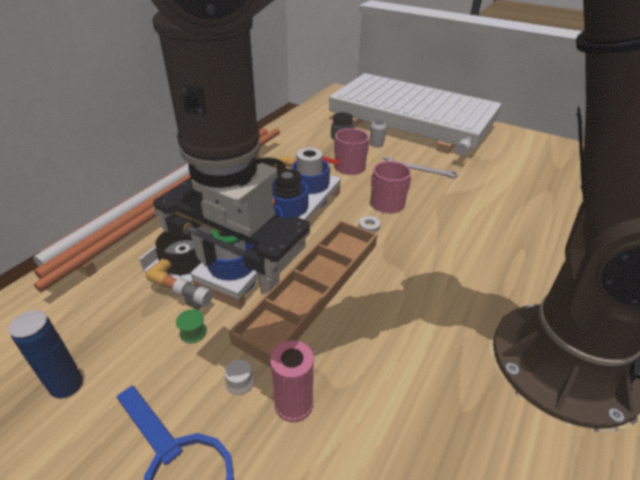

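From the valve (right), the top crop shows white (608,213), black (472,218), orange-ended (325,228) and green-capped (188,233), one to a bowl. The tray is empty and the tops stand at 0.134 m. The arm is clear, so I'm handing in.

```bash
python3 -c "
from plant import *
print(finish_job())"
```

```text
the job is handed in; nothing more can be done
None
```

All four cartridges are in their bowls. Counting from the red-lever inlet valve they run sediment, carbon, resin, polish. Each was lowered until it touched the bowl floor before I let go, and the job was handed in at about 24.5 s of the 88 s allowed.

- **Seating:** in the last top view the cartridge tops measured 0.1336 to 0.1342 m, against 0.133 m expected when fully down. The bench itself read about 1 mm high.
- **Upright and centred:** tilt was under 0.01 rad, and each cartridge was within about 3 mm of its bowl's centre.
- **Clear of everything:** the tray was empty, the gripper was open and away from the bowls, and the pink look-alikes were not touched.
- **Forces:** the highest reading I saw was about 25 N at the wrist, when the resin cartridge met the floor, so below the 40 N and 120 N limits.

Two things went slightly off and were corrected. I re-gripped the sediment cartridge about 5 mm higher because the first grasp left little clearance over the bowl rim. I also re-aligned it over bowl 1 after the arm overshot by 7 mm. No check failed, though the last side view was partly blocked by the gripper: it showed bowls 1 and 2 clearly, so bowls 3 and 4 rest mainly on the top view.

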